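Slide the tomato slicer's pusher into its guide track

TASK

The pusher of the tomato slicer was left lying on its back on the counter. First stand it upright on its foot on the bare counter and let go of it; then take it afresh by its handle, feed its foot under the lips of the slicer's guide track from the open end, front first, slide it fully home against the stop at the blade frame, and let go. Leave the other things on the counter where they are.

Things in the scene. Friction and masses are not known exactly. Their poses are not given: they have to be found in the camera images.
- pusher_handle (a point): Grip point of the loose pusher's handle, a black bar 70 mm long (z -45 to +25 mm), 28 mm wide (y), 30 mm (x), centred here in x and y. Axes: x from foot up to handle (vertical when it stands), z out of its front (up while it lies on its back, this point then 45 mm up), y across. Under the bar a web 24 mm wide (y). 350 g; centre of mass about 60 mm below.
- pusher_foot (a point): Centre of the underside of the pusher's foot, same axes; 90 mm from the handle point along -x. Foot: flat aluminium plate 90 mm (z) x 70 mm (y), 8 mm thick. The pusher is 105 mm tall when it stands. Lying, it rests on the back edge of the foot and the back end of the handle. The counter is at height 0.
- pusher_front (a point): Middle of the ribbed front face of the pusher's aluminium push plate (80 mm wide, 12 mm thick, 30 to 64 mm below the handle point); same axes. When it stands, 43 mm above the underside of the foot and 28 mm forward of its centre. It must face the blade frame.
- slicer: The slicer, aluminium, fixed; origin on the counter under the track. x = sliding direction, open end to blade frame; z up. Bed at z 20 mm, x -130 to +170 mm, 110 mm wide. Track from x -90 (mouth) to +90 (stop): walls 74 mm apart, over them two lips 31.5 to 37.5 mm above the counter, 44 mm slot between them. Blade frame at x 97 to 115 mm, 128 mm wide, 125 mm high.
- slicer_mouth (a point): Middle of the track's open end, on the bed: x -90, z 20 mm in the slicer's frame; the slicer's axes. Just outside it, down to x -124 mm, the walls flare out to about 94 mm apart, and the lips bend up over the first 15 mm. The counter between the mouth and the lying pusher is bare.
- slicer_home (a point): Where the centre of the underside of the pusher's foot lies when fully home (foot's front edge against the stop, pusher's front towards the blade frame): x +45, z 20 mm in the slicer's frame; the slicer's axes.
- tomato_a: a whole tomato, 68 mm wide, 52 mm high, on the counter; origin under it; leave alone
- tomato_b: another such tomato; leave alone
- sauce: a yellow sauce bottle, 56 mm across, 170 mm tall, standing; origin under it; leave alone
- shaker: a glass shaker, 44 mm across, 85 mm tall, standing; origin under it; leave alone
- bowl: a steel bowl, 110 mm across, 50 mm high; origin under it; leave alone
- cup: a white plastic cup, 72 mm across, 100 mm tall, standing; origin under it; leave alone
- turner: a griddle turner (spatula), 260 mm long, lying flat along its own x; leave alone
Mind the look-alikes: they are no part of the job. Leave any purple look-alike of the part that bears pusher_handle alone.

How it is judged:
By the outcome, as a careful person would: the job done as asked, in the order asked, and still so for the second after the job is handed in, with the robot touching nothing.
It also fails if it takes over 58 s, if anything falls off the work surface, if the arm or the gripper's body presses on something with over 40 N, if the wrist force passes 120 N, or if a joint passes its speed limit or range.

ROBOT

A 7-joint arm with a two-finger parallel gripper is mounted at the origin on the work surface. World frame = base frame: x ahead of the robot, y to its left, z up, the work surface at z = 0. Lengths are in m, angles in rad, forces in N, time in s.
With the tool pointing down it reaches from about 0.375 to 0.925 m from the base axis. Payload 3.1 kg.
Tool frame: the origin (TCP) lies between the finger pads; the fingertips stand 19 mm ahead of it and the grasp point (between the pads) is the TCP; z points along the fingers, y is the direction in which the jaws open and shut (so a half turn about z gives the same grasp; the last joint's range is limited). The gripper opens to 85 mm and grips with 20 to 120 N. Pads are 22 mm wide; open, the fingers measure 114 mm over their backs; the gripper's body (76 mm by 85 mm) begins 54 mm behind the grasp point. The pads swing forward as they close: fully open they stand 13 mm farther back than shut.
Start: joints at [1.132, 0.383, 0.044, 1.598, -0.018, 1.161, -0.05], TCP at [0.217, -0.613, 0.25] pointing down, gripper open.
Joint ranges: [-2.61, 2.61], [-0.41, 2.15], [-1.48, 1.57], [0, 2.5], [-1.57, 4.71], [0.05, 1.97], [-2.85, 2.85]. Speed limits (rad/s): [2.79, 2.79, 3.14, 3.14, 3.14, 3.14, 3.14].

INTERFACE

Orientations are given as a unit quaternion [x, y, z, w].
In Python, from bench import move_ptp, movel, move_j, move_gripper, pause, inverse_kinematics, read_camera, camera_params, MotionError, sign_off, look_for, tip_of, read_time_s, read_qpos, read_joint_vel, read_effort, read_eef_pos, read_tcp_rot, read_ft_force, read_ft_torque, read_finger_gap gives the robot as it stands. Calls block until the motion is done:
- move_ptp(position, orientation): joint-space move of the TCP to a pose.
- movel(position, orientation=None, speed=0.15): straight line of the TCP; orientation=None keeps the orientation; speed is the mean speed in m/s.
- move_j(angles): joint-space move.
- move_gripper(opening, effort=None): finger opening in m; effort is the grip in N (None keeps the last); returns when the fingers have stopped.
- pause(seconds).
- inverse_kinematics(position, orientation): joint angles nearest the present ones, or None.
- read_camera(name): name is "scene" or "top" or "wrist"; returns the picture (400x640x3 uint8, red, green, blue); there is no depth.
- camera_params(name): a dict with "K" (3x3 intrinsics, pixels), "camera_from_world" (4x4, takes a point from world to camera coordinates). Camera axes: x right, y down, z forward; pixel columns grow to the right and rows downward; lengths in m; the calibration is good to about 2 mm. The wrist camera is an equidistant fisheye: a pixel r from the principal point sees the ray r / f radians off the axis. A picture is of the moment at which its call begins: read the wrist's pose just before it. camera_params takes no time and is no camera call; for the wrist camera it gives the pose at the moment of the call.
A pose or a line that the arm cannot do raises MotionError and nothing moves.
- sign_off(): hands the job in, once; it reports no verdict.
Trained networks look in the newest picture that a camera, given by its name, has taken for a name from the list of things; names that differ only in an ending like _2 or _b are one class to them, and where a whole thing is asked for, a point or a joint stands for the part that bears it (a point fixed in the world has none). Each returns a list of dicts, best first, with "confidence" (0 to 1); they miss things now and then, are a little off and sometimes report something else, mostly with a low value. They report only what shows in the picture. A call takes as long as a camera call. They do not tell look-alikes from the thing itself.
- look_for(camera, name): "at" ([column, row] in pixels, amid what is visible of it).
- tip_of(camera, name): "at" ([column, row] in pixels: a listed point, or the origin of a listed thing).
Readings, each from a call of its own:
- read_time_s(): time.
- read_qpos(): joint angles.
- read_joint_vel(): joint speeds.
- read_effort(): joint torques, N m.
- read_eef_pos(): TCP position.
- read_tcp_rot(): TCP orientation.
- read_ft_force(): force on the tool from outside, world axes, zero at the start.
- read_ft_torque(): the same for the moment, N m.
- read_finger_gap(): finger opening in m.
Only numpy, scipy, OpenCV 4.12 (cv2) and the standard library are available. Lean on these libraries where they do the work, as an engineer would, in place of code of your own. Each camera call takes 0.05 s, during which the arm holds its last target. There are 200 camera calls.

## Working session

There is one attempt and no reset: what is moved stays moved. The work goes in short steps, each a Python script; the robot and the scene stay as the last script left them, time stands still between calls to the robot, and variables do not carry over. Pictures are saved under pics/ and viewed, about 8 in all and at most 12, crops included, and the job is handed in when it is done.

```bash
mkdir -p pics; ls
cat > h.py <<'E'
import numpy as np, cv2
from bench import *
def ray(cam,px):
    p=camera_params(cam);K=np.array(p["K"]);T=np.array(p["camera_from_world"])
    a=np.array([(px[0]-K[0,2])/K[0,0],(px[1]-K[1,2])/K[1,1]])
    if cam=="wrist":
        r=np.hypot(*a); d=np.array([*(a/max(r,1e-9)*np.sin(r)),np.cos(r)])
    else: d=np.array([a[0],a[1],1.])
    R=T[:3,:3]; return -R.T@T[:3,3], R.T@d/np.linalg.norm(d)
def at_z(cam,px,z):
    o,d=ray(cam,px); return o+d*(z-o[2])/d[2]
def tri(rs):
    A=np.zeros((3,3));b=np.zeros(3)
    for o,d in rs:
        P=np.eye(3)-np.outer(d,d);A+=P;b+=P@o
    x=np.linalg.solve(A,b); return x,[round(float(np.linalg.norm((np.eye(3)-np.outer(d,d))@(x-o))*1000),1) for o,d in rs]
def save(cam,name):
    cv2.imwrite(f"pics/{name}.png",read_camera(cam)[:,:,::-1])
E
cat > a.py <<'E'
from h import *
for c in ("scene","top"):
    save(c,c+"0")
    for n in ("pusher_handle","pusher_foot","pusher_front","slicer","slicer_mouth","slicer_home","tomato_a","sauce","shaker","bowl","cup","turner"):
        r=tip_of(c,n)
        print(c,n,[(np.round(q["at"]).tolist(),round(q["confidence"],2),np.round(at_z(c,q["at"],{"pusher_handle":.045,"pusher_foot":.045,"pusher_front":.073,"slicer_mouth":.02,"slicer_home":.02}.get(n,0))[:2],3).tolist()) for q in r[:3]])
print(read_time_s(), read_tcp_rot())
p=camera_params("wrist");print(p)
E
python3 a.py; python3 -c "
import cv2,numpy as np
"
```

```text
pics
scene pusher_handle [([374.0, 238.0], 0.85, [0.524, 0.318]), ([359.0, 302.0], 0.67, [0.684, 0.421]), ([445.0, 281.0], 0.63, [0.476, 0.533])]
scene pusher_foot [([439.0, 251.0], 0.97, [0.419, 0.468]), ([346.0, 219.0], 0.92, [0.54, 0.222]), ([276.0, 235.0], 0.71, [0.723, 0.125])]
scene pusher_front [([377.0, 304.0], 0.9, [0.662, 0.46]), ([445.0, 259.0], 0.83, [0.44, 0.496]), ([362.0, 221.0], 0.69, [0.523, 0.266])]
scene slicer [([277.0, 153.0], 0.57, [0.517, -0.137])]
scene slicer_mouth [([303.0, 160.0], 0.55, [0.482, -0.043]), ([302.0, 111.0], 0.53, [0.339, -0.213])]
scene slicer_home []
scene tomato_a [([274.0, 236.0], 0.84, [0.718, 0.102]), ([405.0, 208.0], 0.54, [0.358, 0.298])]
scene sauce [([318.0, 276.0], 0.94, [0.704, 0.284])]
scene shaker []
scene bowl [([244.0, 213.0], 0.85, [0.737, -0.023]), ([351.0, 221.0], 0.68, [0.514, 0.218])]
scene cup [([211.0, 173.0], 0.87, [0.73, -0.218]), ([357.0, 176.0], 0.18, [0.383, 0.112])]
scene turner [([301.0, 112.0], 0.83, [0.335, -0.225])]
top pusher_handle [([223.0, 141.0], 0.81, [0.694, 0.415]), ([258.0, 193.0], 0.76, [0.539, 0.311])
[... 844 characters left out ...]
.107])]
top cup [([432.0, 131.0], 0.63, [0.724, -0.212])]
top turner [([440.0, 260.0], 0.94, [0.337, -0.217])]
1.3 [9.85511416e-01 1.69609102e-01 3.31535108e-05 1.14325490e-05]
{'K': array([[309.70691629,   0.        , 318.25887505],
       [  0.        , 309.70691629, 202.75697486],
       [  0.        ,   0.        ,   1.        ]]), 'camera_from_world': array([[ 3.35974494e-01, -9.41870696e-01,  8.55018746e-04,
        -6.49928886e-01],
       [-8.92641380e-01, -3.18124007e-01,  3.19356358e-01,
        -4.28394885e-02],
       [-3.00520394e-01, -1.08058816e-01, -9.47634310e-01,
         3.80197711e-01],
       [ 0.00000000e+00,  0.00000000e+00,  0.00000000e+00,
         1.00000000e+00]])}
```

```bash
python3 -c "
import cv2
t=cv2.imread('pics/top0.png')[90:310,140:500];cv2.imwrite('pics/topc.png',cv2.resize(t,None,fx=2.2,fy=2.2,interpolation=cv2.INTER_CUBIC))"
```

```text
(no output)
```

View pics/topc.png

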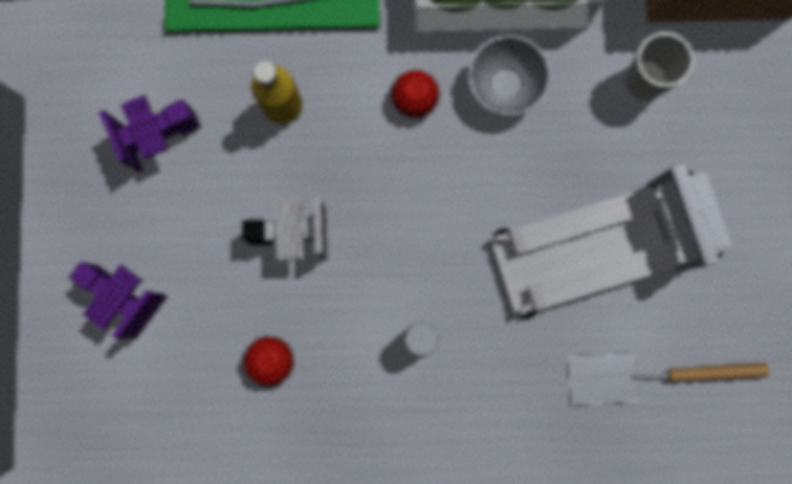

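View pics/scene0.png

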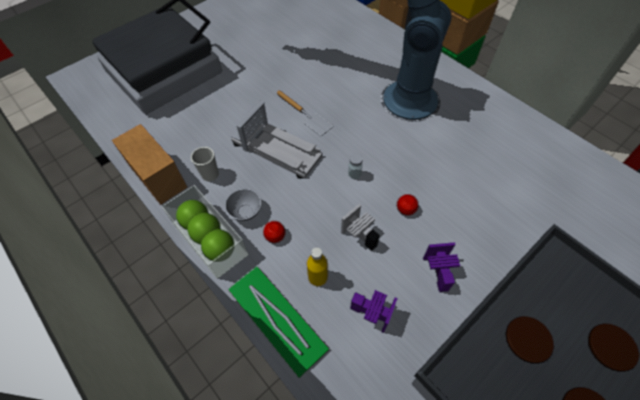

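Top view: the loose pusher (black handle) is at about (255,230) in the crop with its foot towards the slicer. The slicer mouth is at about (510,280) in the crop, and the two purple look-alikes are at the left. Next I check reachability, then take wrist close-ups of the slicer and the pusher.

```bash
cat >> h.py <<'E'
from scipy.spatial.transform import Rotation as Ro
def quat(z,y):
    z=np.array(z,float);z/=np.linalg.norm(z);y=np.array(y,float);y-=z*(y@z);y/=np.linalg.norm(y)
    return Ro.from_matrix(np.c_[np.cross(y,z),y,z]).as_quat()
def pick(p,z,y):
    """of the two half-turn-equivalent grasps, the one with the smaller joint travel"""
    c=[]
    for s in (1,-1):
        q=quat(z,s*np.array(y,float)); j=inverse_kinematics(list(p),q.tolist())
        if j is not None: c.append((np.abs(np.array(j)-read_qpos()).max(),s,q.tolist(),np.round(j,2).tolist()))
    return sorted(c,key=lambda t:t[0])
E
cat > b.py <<'E'
from h import *
p=camera_params("wrist");T=np.array(p["camera_from_world"]);R=Ro.from_quat(read_tcp_rot()).as_matrix()
print("cam in tool",R.T@(-T[:3,:3].T@T[:3,3]-read_eef_pos()),"axis",R.T@T[2,:3])
u=np.array([.09*np.tan(np.radians(17)),-.09,0]);u/=np.linalg.norm(u)
for nm,P,z,y in [("lie45",(.532,.315,.045),(0,-.7,-.7),(1,0,0)),("lie_dn",(.532,.315,.045),(0,0,-1),(1,0,0)),
 ("stand45",(.532,.22,.092),(0,.7,-.7),(1,0,0)),("lie45hi",(.532,.3,.12),(0,-.7,-.7),(1,0,0)),("stand45hi",(.532,.24,.14),(0,.7,-.7),(1,0,0)),("stand0",(.532,.22,.092),(0,1,0),(1,0,0)),
 ("top",(.532,.22,.09),(0,0,-1),(1,.3,0)),("mouth",(.47,0,.11),(0,0,-1),(1,.3,0)),("home",(.52,-.18,.11),(0,0,-1),(1,.3,0))]:
    print(nm,[(c[1],c[3]) for c in pick(P,z,y)])
E
python3 b.py
```

```text
cam in tool [ 0.08198054 -0.00055362 -0.12422942] axis [-0.31941278  0.0013447   0.94761472]
lie45 [(1, [-0.29, 1.12, -0.9, 1.4, 1.08, 1.84, -1.38]), (-1, [-0.22, 1.2, -1.04, 1.4, 1.19, 1.93, 1.72])]
lie_dn [(1, [0.05, 0.76, -0.86, 1.77, 0.7, 0.95, -1.11]), (-1, [0.27, 1.04, -1.26, 1.76, 1.08, 1.2, 1.83])]
stand45 [(1, [0.5, 0.64, -0.7, 1.99, -0.66, 0.67, 0.45]), (-1, [0.17, 0.54, -0.3, 2.01, -0.96, 0.8, -2.47])]
lie45hi [(1, [-0.32, 0.94, -0.79, 1.44, 0.94, 1.82, -1.29]), (-1, [-0.2, 1.06, -1.04, 1.43, 1.1, 1.96, 1.78])]
stand45hi [(1, [0.51, 0.56, -0.75, 1.98, -0.65, 0.71, 0.36]), (-1, [0.14, 0.46, -0.31, 2.0, -0.94, 0.84, -2.57])]
stand0 [(1, [0.69, 1.14, -0.7, 1.88, -1.03, 1.1, 1.1]), (-1, [0.25, 0.97, -0.18, 1.9, -1.39, 1.46, -1.87])]
top [(1, [0.33, 0.69, -1.01, 1.86, 0.69, 1.0, -0.69]), (-1, [0.46, 0.87, -1.25, 1.86, 0.92, 1.15, 2.3])]
mouth [(1, [0.53, 0.31, -0.68, 2.11, 0.27, 0.81, -0.02]), (-1, [-1.18, 0.72, 1.38, 2.17, -0.87, 1.02, -2.15])]
home [(1, [0.69, 0.42, -0.5, 1.93, 0.26, 0.86, 0.34]), (-1, [0.29, 0.37, -0.04, 1.95, 0.02, 0.82, -2.61])]
```

```bash
cat > c.py <<'E'
from h import *
import json
Z=(0,0,-1)
def go(P,y):
    c=pick(P,Z,y); print("sel",c[0][1]); 
    q=[k for k in c if k[1]==1][0][2]; move_ptp(list(P),q)
def see(name,ns):
    pause(.2); save("wrist",name)
    for n,z in ns.items():
        r=tip_of("wrist",n)
        print(n,[(np.round(q["at"],1).tolist(),round(q["confidence"],2),np.round(at_z("wrist",q["at"],z),4).tolist()) for q in r[:2]])
    p=camera_params("wrist"); json.dump({k:np.array(v).tolist() for k,v in p.items()},open(name+".json","w"))
go((.49,-.08,.25),(1,.3,0)); see("w_sl",{"slicer":0,"slicer_mouth":.02,"slicer_home":.02})
go((.535,.24,.25),(1,0,0)); see("w_pu",{"pusher_handle":.045,"pusher_foot":.045,"pusher_front":.073})
print(read_time_s())
E
python3 c.py
```

```text
sel 1
slicer [([318.7, 208.2], 0.95, [0.5053, -0.1293, 0.0]), ([498.8, 180.5], 0.22, [0.7365, -0.0176, 0.0])]
slicer_mouth [([317.5, 144.9], 0.74, [0.4796, -0.0489, 0.02])]
slicer_home [([498.1, 182.0], 0.72, [0.7218, -0.0185, 0.02]), ([318.2, 248.0], 0.61, [0.5183, -0.1742, 0.02])]
sel 1
pusher_handle [([316.4, 106.2], 0.72, [0.5335, 0.3166, 0.045]), ([455.8, 24.4], 0.69, [0.688, 0.4187, 0.045])]
pusher_foot [([315.5, 186.2], 0.91, [0.5322, 0.2296, 0.045])]
pusher_front [([319.1, 157.0], 0.73, [0.5359, 0.2677, 0.073])]
5.4667
```

View pics/w_sl.png

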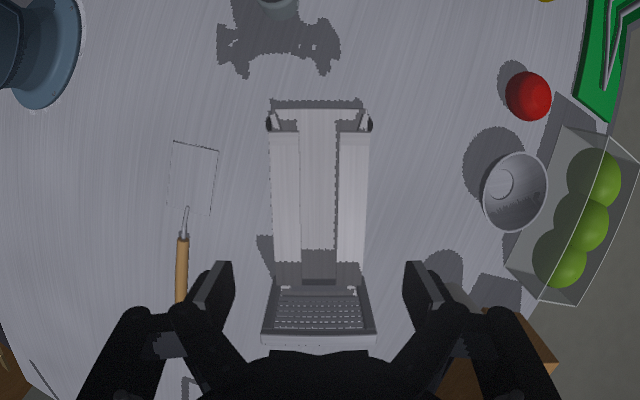

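View pics/w_pu.png

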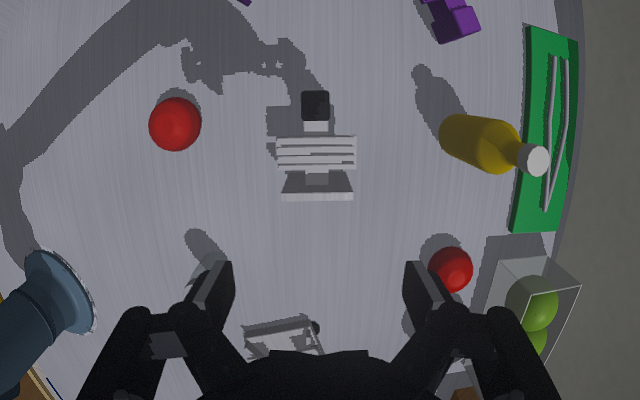

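Slicer view: the track axis runs nearly vertically at column ~318, with the mouth end at row ~130 and the slot between columns ~300 and ~337. Pusher view: handle top at (315,105), push plate across rows 137-170, foot edge at row ~197. I'll fit the slot edges for the axis and grasp the pusher.

```bash
cat > d.py <<'E'
import cv2,json,numpy as np
p=json.load(open("w_sl.json"));K=np.array(p["K"]);T=np.array(p["camera_from_world"]);R=T[:3,:3];o=-R.T@T[:3,3]
def pt(c,r,z):
    a=np.array([(c-K[0,2])/K[0,0],(r-K[1,2])/K[1,1]]);t=np.hypot(*a);d=R.T@np.array([*(a/t*np.sin(t)),np.cos(t)]);return (o+d*(z-o[2])/d[2])[:2]
g=cv2.GaussianBlur(cv2.cvtColor(cv2.imread("pics/w_sl.png"),6).astype(np.float32),(0,0),1)
dx=np.gradient(g,axis=1)
for nm,lo,hi in (("outL",262,285),("inL",292,310),("inR",328,345),("outR",358,378)):
    P=[];S=[]
    for r in range(145,262,3):
        c=lo+int(np.argmax(abs(dx[r,lo:hi])));s=dx[r-2:r+3,c-1:c+2].mean(0);a=abs(s)
        P.append(pt(c+.5*(a[2]-a[0])/(2*a[1]-a[0]-a[2]+1e-6)if 2*a[1]>a[0]+a[2]+.5 else c,r,.0375));S.append(s[1])
    P=np.array(P)
    for _ in range(3):
        k=np.polyfit(P[:,1],P[:,0],1);e=P[:,0]-np.polyval(k,P[:,1]);P=P[abs(e)<2*e.std()+1e-4]
    print(nm,"x@y=-.05 %.4f x@-.17 %.4f ang %.2f n%d rms %.4f grad %.1f"%(np.polyval(k,-.05),np.polyval(k,-.17),np.degrees(np.arctan2(-1,-k[0])),len(P),e.std(),np.mean(S)))
for r in (120,132,285): print(r,pt(319,r,.0375))
E
python3 d.py; python3 -c "
import cv2
t=cv2.imread('pics/w_sl.png')[85:305,245:395];cv2.imwrite('pics/slc.png',cv2.resize(t,None,fx=2.7,fy=2.7,interpolation=cv2.INTER_CUBIC))"
```

```text
outL x@y=-.05 0.4252 x@-.17 0.4601 ang -73.79 n39 rms 0.0003 grad 9.0
inL x@y=-.05 0.4571 x@-.17 0.4936 ang -73.07 n39 rms 0.0004 grad -5.7
inR x@y=-.05 0.5047 x@-.17 0.5404 ang -73.43 n38 rms 0.0001 grad 21.5
outR x@y=-.05 0.5391 x@-.17 0.5750 ang -73.35 n39 rms 0.0001 grad -7.7
120 [ 0.47258706 -0.0197325 ]
132 [ 0.47638284 -0.03230213]
285 [ 0.53235617 -0.2173684 ]
```

View pics/slc.png

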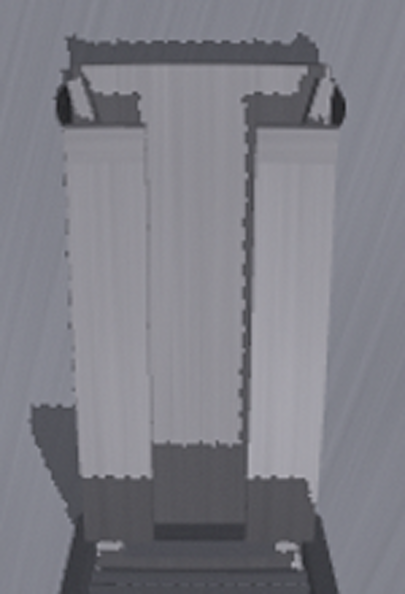

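```bash
cat > e.py <<'E'
from h import *
hx,hy=.533,.3166
t=np.array([0,-1,-1])/2**.5; qa=quat(t,(1,0,0)).tolist()
H=np.array([hx,hy,.045])
move_ptp((H-.13*t).tolist(),qa); movel(H.tolist(),speed=.12)
print("f",read_ft_force())
move_gripper(0.0,100); print("gap",read_finger_gap(),"f",read_ft_force())
movel([hx,hy,.17],speed=.12)
t2=np.array([0,1,-1])/2**.5; qb=quat(t2,(1,0,0)).tolist()
move_ptp([hx,.22,.15],qb)
print("gap",read_finger_gap(),read_time_s()); pause(.1); save("scene","s1");save("wrist","w1")
print(read_ft_force())
a=cv2.imread("pics/s1.png")[120:320,240:500];b=cv2.imread("pics/w1.png")
cv2.imwrite("pics/c1.png",np.vstack([cv2.resize(a,(520,300)),cv2.resize(b,(520,300))]))
E
python3 e.py
```

```text
f [-0.50180348  0.52961568  0.02790456]
gap 0.02675824653005079 f [0.811097   2.0584073  1.58733953]
gap 0.027003536921419463 10.575
[-1.0698597  -0.39364188 -2.35497295]
```

View pics/c1.png

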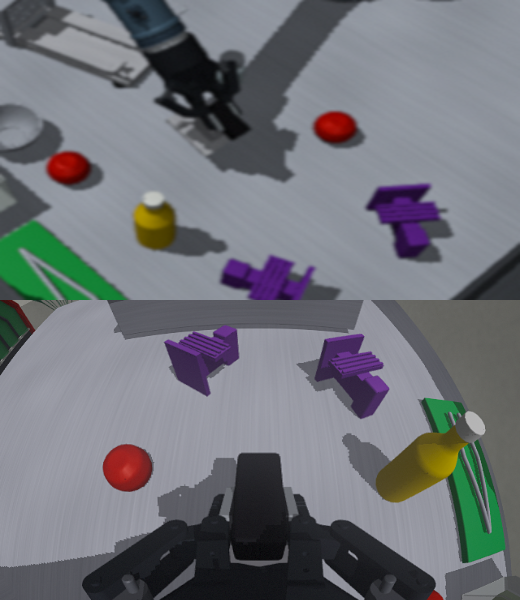

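The pusher is held firmly with the handle bar roughly horizontal, and the surroundings are undisturbed. I'll lower it to contact and release.

```bash
cat > f.py <<'E'
from h import *
f0=np.array(read_ft_force())
movel([.533,.22,.096],speed=.1)
z=.096
while z>.078:
    f=np.array(read_ft_force())-f0
    if f[2]>6: break
    z-=.001; movel([.533,.22,z],speed=.03)
print("contact z",z,f,read_ft_torque())
pause(.2)
move_gripper(.06); print(read_finger_gap()); pause(.2)
t2=np.array([0,1,-1])/2**.5
movel((np.array([.533,.22,z])-.09*t2).tolist(),speed=.15)
q=quat((0,0,-1),(1,.3,0)).tolist()
move_ptp([.533,.19,.25],q); pause(.2)
save("wrist","w2");
for n,zz in {"pusher_handle":.09,"pusher_foot":0.,"pusher_front":.043}.items():
    print(n,[(np.round(k["at"],1).tolist(),round(k["confidence"],2),np.round(at_z("wrist",k["at"],zz),4).tolist()) for k in tip_of("wrist",n)[:2]])
for c in (1,-1): pass
import json;json.dump({k:np.array(v).tolist() for k,v in camera_params("wrist").items()},open("w2.json","w"))
print(read_time_s(),read_qpos())
E
python3 f.py
```

```text
contact z 0.096 [-4.25511566 -4.71451068 19.24825517] [0.46413633 1.00574089 0.63501905]
0.06021198126973519
pusher_handle [([316.1, 196.8], 0.97, [0.532, 0.1803, 0.09]), ([502.1, 37.7], 0.65, [0.6622, 0.395, 0.09])]
pusher_foot [([318.5, 173.6], 0.95, [0.5339, 0.1828, 0.0])]
pusher_front [([310.1, 208.9], 0.71, [0.5339, 0.1509, 0.043])]
14.0583 [ 0.40199429  0.38852174 -0.98652386  1.76826883  0.34794348  1.17604608
 -0.3991322 ]
```

View pics/w2.png

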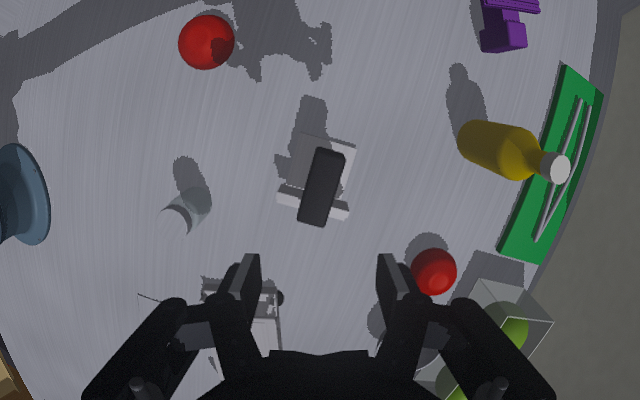

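The pusher stands upright on its foot, released, with the handle near (320,188) and its front towards the slicer. Handle and foot estimates agree at about (0.533, 0.181). Next I regrasp from above, carry it to the mouth and lower it.

```bash
cat >> h.py <<'E'
u=np.array([.2857,-.9583,0]);u/=np.linalg.norm(u);v=np.array([-u[1],u[0],0])
O=np.array([.4817,-.05,0])+.085*u
qs=quat((0,0,-1),v).tolist()
def S(s,lat,z): return (O+s*u+lat*v+[0,0,z]).tolist()
E
cat > g.py <<'E'
from h import *
qg=quat((0,0,-1),(1,.0,0)).tolist()
move_gripper(.085)
move_ptp([.533,.181,.17],qg); movel([.533,.181,.09],speed=.12)
print("f",read_ft_force(),read_eef_pos())
move_gripper(0.,100); print("gap",read_finger_gap(),read_ft_force(),read_eef_pos())
movel([.533,.181,.2],speed=.12); print("f lifted",read_ft_force())
move_ptp(S(-.158,0,.2),qs); movel(S(-.158,0,.13),speed=.12); pause(.2)
print(read_eef_pos()-S(-.158,0,.13),read_ft_force(),read_ft_torque(),read_time_s())
save("scene","s3");save("wrist","w3")
a=cv2.imread("pics/s3.png")[70:230,200:400];b=cv2.imread("pics/w3.png")
cv2.imwrite("pics/c3.png",np.vstack([cv2.resize(a,(480,290)),cv2.resize(b,(480,300))]))
E
python3 g.py
```

```text
f [-0.16282616 -0.23911305  0.75361174] [0.53369618 0.18158899 0.09080106]
gap 0.027097425707072683 [-1.20627551 -0.51851008  4.17754619] [0.53297508 0.18114052 0.09053734]
f lifted [-0.303649   -0.32631823 -3.14850039]
[9.16469853e-04 7.05083635e-05 9.37342477e-04] [-0.70599767  0.54261242 -2.43577566] [ 0.02920037  0.00301954 -0.04346474] 18.975
```

View pics/c3.png

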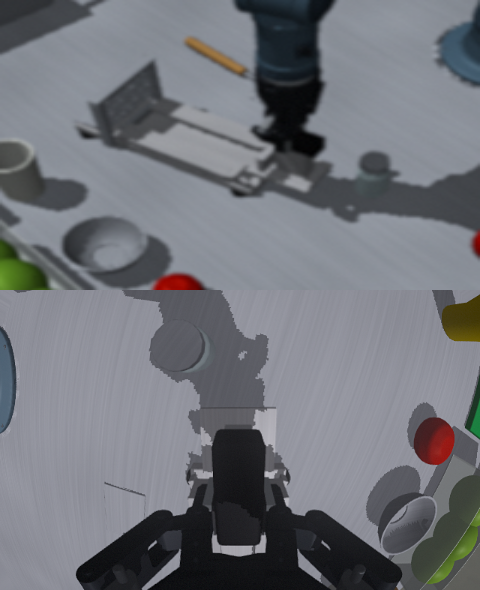

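The pusher hangs upright over the mouth, centred on the track, with the shaker clear. I'll lower it and slide in with force checks.

```bash
cat > i.py <<'E'
from h import *
f0=np.array(read_ft_force()); z=.1118; lat=0.
movel(S(-.158,lat,z),speed=.08)
s=-.158
while s<.060:
    step=.006 if s<-.045 else (.01 if s<.025 else .003)
    s+=step; movel(S(s,lat,z),speed=.05)
    f=np.array(read_ft_force())-f0; a,l,h=f@u,f@v,f[2]
    if s<-.04 or abs(l)>5 or s>.03: print("%.3f lat %.4f z %.4f | along %.1f side %.1f up %.1f"%(s,lat,z,a,l,h))
    if a<-15: print("stop"); break
    lat+=float(np.clip(l*.0001,-.001,.001)) if abs(l)>3 else 0
    if h>8: z+=.0004
    if h<-8: z-=.0004
    if abs(l)>40 or abs(h)>40: print("abort"); break
print(read_time_s(),read_eef_pos()-S(s,lat,z))
E
python3 i.py
```

```text
-0.152 lat 0.0000 z 0.1118 | along -0.9 side -0.2 up 0.8
-0.146 lat 0.0000 z 0.1118 | along 0.6 side -0.3 up 0.9
-0.140 lat 0.0000 z 0.1118 | along -0.5 side -0.1 up -0.5
-0.134 lat 0.0000 z 0.1118 | along 0.5 side 0.3 up 0.8
-0.128 lat 0.0000 z 0.1118 | along 0.5 side -0.4 up 1.4
-0.122 lat 0.0000 z 0.1118 | along 0.8 side -0.8 up 1.9
-0.116 lat 0.0000 z 0.1118 | along -0.1 side 0.4 up 0.9
-0.110 lat 0.0000 z 0.1118 | along -0.3 side -1.1 up 0.2
-0.104 lat 0.0000 z 0.1118 | along 0.1 side -0.0 up 0.6
-0.098 lat 0.0000 z 0.1118 | along -0.2 side 0.7 up 1.1
-0.092 lat 0.0000 z 0.1118 | along 0.4 side 1.0 up -0.5
-0.086 lat 0.0000 z 0.1118 | along 0.5 side 0.1 up 0.8
-0.080 lat 0.0000 z 0.1118 | along 0.8 side 0.6 up 0.7
-0.074 lat 0.0000 z 0.1118 | along -0.0 side 1.1 up 0.8
-0.068 lat 0.0000 z 0.1118 | along 0.3 side 0.2 up 0.8
-0.062 lat 0.0000 z 0.1118 | along -0.3 side 0.7 up -0.1
-0.056 lat 0.0000 z 0.1118 | along -0.1 side 0.3 up 0.6
-0.050 lat 0.0000 z 0.1118 | along -0.6 side 0.7 up 0.9
-0.044 lat 0.0000 z 0.1118 | along 0.5 side 0.4 up 1.3
0.032 lat 0.0000 z 0.1118 | along 0.4 side 0.0 up 0.5
0.035 lat 0.0000 z 0.1118 | along 0.9 side -0.6 up 0.1
0.038 lat 0.0000 z 0.1118 | along 0.8 side -0.3 up -0.2
0.041 lat 0.0000 z 0.1118 | along -0.5 side 0.6 up 0.9
0.044 lat 0.0000 z 0.1118 | along 0.1 side -1.0 up 0.2
0.047 lat 0.0000 z 0.1118 | along -1.7 side 0.3 up 0.6
0.050 lat 0.0000 z 0.1118 | along -4.7 side 0.0 up 2.6
0.053 lat 0.0000 z 0.1118 | along -7.7 side 1.2 up 4.2
0.056 lat 0.0000 z 0.1118 | along -11.1 side -1.4 up 6.2
0.059 lat 0.0000 z 0.1118 | along -13.5 side -2.9 up 11.8
0.062 lat 0.0000 z 0.1122 | along -18.2 side -3.7 up 11.2
stop
29.9667 [-0.00298951  0.01192935 -0.00019478]
```

Smooth entry with no side forces, and stop contact at s≈0.046. I'll relax the push, set it down on the bed, release and look.

```bash
cat > j.py <<'E'
from h import *
movel(S(.048,0,.1118),speed=.03); movel(S(.048,0,.1095),speed=.02)
print(read_ft_force(),read_eef_pos()-S(.048,0,.1095))
move_gripper(.06); pause(.2); print(read_ft_force())
movel(S(.047,0,.20),speed=.15); move_ptp(S(-.06,0,.25),qs); pause(.3)
save("wrist","w4");save("scene","s4")
for c in ("wrist","scene"):
  for n,zz in {"pusher_handle":.11,"pusher_front":.063}.items():
    for k in tip_of(c,n)[:2]:
        P=at_z(c,k["at"],zz)-O; print(c,n,np.round(k["at"]),round(k["confidence"],2),"s %.4f lat %.4f"%(P@u,P@v))
a=cv2.imread("pics/s4.png")[70:230,200:400];b=cv2.imread("pics/w4.png")[80:320,170:470]
cv2.imwrite("pics/c4.png",np.vstack([cv2.resize(a,(375,300)),cv2.resize(b,(375,300))])); print(read_time_s())
E
python3 j.py
```

```text
[-3.70410447  4.47656565  7.93890996] [0.00022669 0.00048771 0.00149974]
[ 0.6780603  -0.32696148 -0.01103481]
wrist pusher_handle [318. 294.] 0.97 s 0.0467 lat -0.0009
wrist pusher_front [318. 293.] 0.83 s 0.0782 lat 0.0003
scene pusher_handle [358. 300.] 0.74 s -0.4801 lat 0.3483
scene pusher_handle [266. 124.] 0.72 s 0.0459 lat -0.0063
scene pusher_front [376. 303.] 0.97 s -0.5195 lat 0.3145
scene pusher_front [446. 261.] 0.94 s -0.6250 lat 0.1158
33.3583
```

View pics/c4.png

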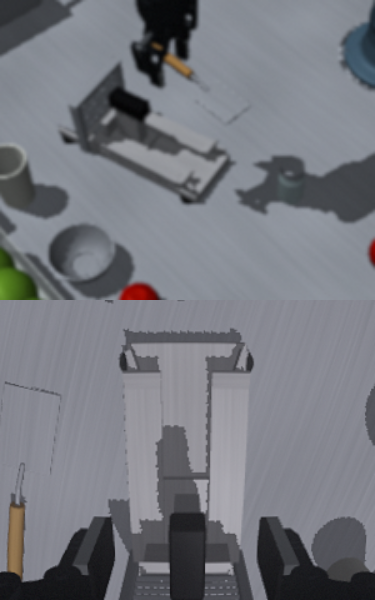

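The pusher stands in the track at the blade frame, handle bar along the axis (185,560), foot's rear edge visible under the lips at (185,477). A light closed-finger nudge will confirm that it is against the stop.

```bash
cat > k.py <<'E'
from h import *
move_gripper(0.0,20)
movel(S(-.06,0,.12),speed=.2); f0=np.array(read_ft_force()); s=-.06
movel(S(-.025,0,.12),speed=.08); s=-.025
while s<.012:
    s+=.002; movel(S(s,0,.12),speed=.04); a=(np.array(read_ft_force())-f0)@u
    if a<-1.5: print("%.3f %.1f"%(s,a))
    if a<-7: break
movel(S(s-.04,0,.12),speed=.1); movel(S(-.07,0,.25),speed=.2); pause(.3)
save("wrist","w5")
for n,zz in {"pusher_handle":.11}.items():
    for k in tip_of("wrist",n)[:1]:
        P=at_z("wrist",k["at"],zz)-O; print(n,round(k["confidence"],2),"s %.4f lat %.4f"%(P@u,P@v))
for c,nm,old in (("top","tomato_a",0),("top","shaker",0),("top","turner",0)):
    read_camera(c); print(nm,[np.round(at_z(c,k["at"],0)[:2],3).tolist() for k in tip_of(c,nm)[:2]])
cv2.imwrite("pics/c5.png",cv2.imread("pics/w5.png")[80:320,170:470]); print(read_time_s(),read_ft_force())
E
python3 k.py
```

```text
-0.007 -4.9
-0.005 -6.2
-0.003 -8.3
tomato_a [[0.365, 0.293], [0.719, 0.105]]
shaker [[0.385, 0.107]]
turner [[0.328, -0.217]]
40.1667 [ 0.21701267  0.05104684 -1.37601908]
```

View pics/c5.png

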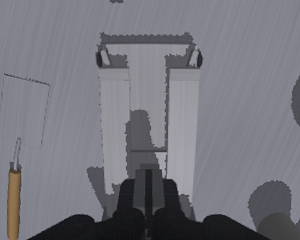

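```bash
python3 -c "
from bench import *
print(sign_off(), read_time_s())"
```

```text
the job is handed in; nothing more can be done
the job is handed in; nothing more can be done
```

I stood the pusher upright on the bare counter and let go of it. Then I took it afresh by the handle from above, fed its foot under the lips from the open end, front first, and slid it to the stop. I let go, and the job was handed in at about 40 s of the 58 s allowed.

**What the last checks showed:**
- **Track entry:** side forces while sliding in stayed at about 1 N, so the foot went in without binding. It reached the stop within about 1 mm of where I expected it.
- **Home position:** after release, the handle was measured 47 mm along the track (45 mm is fully home, and my slicer estimate is good to about 3 mm) and within 1 mm of the track axis. A nudge of about 8 N from behind with the closed fingers met firm resistance.
- **Robot:** it was clear of everything when I handed in.

**What disagreed:**
- **Set-down:** when I first stood the pusher up, it touched the counter at least 6 mm earlier than expected, with a contact force of 19 N. It then stood about 40 mm from the planned spot, so it probably shifted in the grip or as the gripper backed off. The picture showed it upright and released.
- **Other things on the counter:** in the final top view, the tomato, shaker and turner were reported about 7 to 13 mm from their first readings. I put this down to network noise, as I never felt any contact with them. I did not measure them again, and I did not re-check the sauce bottle, bowl, cup or purple look-alikes at the end.
- **Last detection:** after the nudge, the network no longer reported the handle because the gripper hid it. The picture still showed the foot's rear edge under the lips.

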